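# Build a slider and take its temperature

## Task

Build the little burger: set the bun base down (not dropped) on the middle of the plate, then set the patty, cheese spot up, centred on the bun base. Then lift the red surface thermometer out of its stand and hold it upright with its sprung brass tip lightly on the yellow cheese spot, the tip pushed in about half way, and finish while still holding it there. Never press hard on the burger; leave the bun top, the plate and everything else where they stand.

Things in the scene. Friction and masses are not known exactly. Their poses are not given: they have to be found in the camera images.
- plate: Round flat white plate with a thin blue ring near its edge, 180 mm across, 12 mm thick, flat on top (no raised rim), loose, 0.7 kg, lying on the worktop. Origin: centre of its underside; z up.
- bun_base: Bottom half of a bun: brown disc with a pale cut face on top, 64 mm across, 16 mm thick, about 35 g, rigid, loose. Lies pale side up on the wooden board (fixed, 210 x 280 mm, top 18 mm above the worktop) with the patty and the bun top, in any order, at least 118 mm from each of them between centres. Origin: centre of its underside; z up.
- patty: Dark brown burger patty: disc 60 mm across, 14 mm thick, about 65 g, rigid, loose, with one yellow round cheese spot on its top face. Lies spot up on the same board. Origin: centre of its underside; z up; x points to the spot.
- patty_spot (a point): Centre of the yellow cheese spot (18 mm across, flush), on the patty's top face, 12 mm from the patty's middle.
- bun_top: Top half of the bun: brown dome with no pale face, 66 mm across, 28 mm tall, loose, on the same board. Not used: leave it. Origin: centre of its underside.
- stand: Dark wooden block, 80 x 80 mm, 75 mm tall, fixed, with an 18 mm square hole down its middle in which the thermometer stands. Origin: centre of its underside; z up.
- probe: Surface thermometer upright in the stand, about 120 g, loose. Red handle 30 mm (x) by 24 mm (y), 80 mm tall, display on its +x side; below it a steel stem 12 mm across, 45 mm long, then the sprung brass tip. The handle rests on the stand's top and is free on all sides; draw it straight up by 70 mm or more. Origin: centre of the handle's bottom face; z up along the handle, away from the tip.
- probe_tip (a point): Middle of the end face of the thermometer's brass tip (foot 11 mm across). On the probe's axis, 68 mm below the probe's origin while the tip is not pressed.
- plunger (a joint): How far the sprung tip is pushed into the stem: 0 = fully out, 0.014 m = fully in (hard stop). Spring of 0.3 N per mm: half way (7 mm) takes about 2.1 N.
- pickle_jar: Green glass jar with a green cap, 68 mm across, 100 mm tall, loose, beyond the plate; a bystander. Origin: centre of its underside.
- mug: Blue mug, 80 mm across, 90 mm tall, loose, beyond the plate; a bystander. Origin: centre of its underside.
- pepper_mill: Dark wooden pepper mill, 52 mm across, 130 mm tall, loose, on the robot's right beyond the stand; a bystander. Origin: centre of its underside.
- tomato: Red tomato, 74 mm across, 52 mm tall, loose, beyond the board; a bystander. Origin: centre of its underside.

How it is judged:
By the outcome, as a careful person would: the job done as asked, in the order asked, and still so for the second after the job is handed in, while the arm keeps its last pose, push and grip.
It also fails if it takes over 64 s, if anything falls off the work surface, if the arm or the gripper's body presses on something with over 40 N, if the wrist force passes 120 N, or if a joint passes its speed limit or range.

## Robot

A 6-joint arm with a two-finger parallel gripper is mounted at the origin on the work surface. World frame = base frame: x ahead of the robot, y to its left, z up, the work surface at z = 0. Lengths are in m, angles in rad, forces in N, time in s.
With the tool pointing down it reaches from about 0.25 to 0.725 m from the base axis. Payload 4 kg.
Tool frame: the origin (TCP) lies at the very end of the fingers, on their centre line; the grasp point (between the pads) lies 19 mm behind it; z points along the fingers, y is the line along which they close (so a half turn about z gives the same grasp; the last joint's range is limited). The gripper opens to 85 mm and grips with 20 to 120 N. Pads are 22 mm wide; open, the fingers measure 114 mm over their backs; the gripper's body (76 mm by 85 mm) begins 54 mm behind the grasp point. The pads swing forward as they close: fully open they stand 13 mm farther back than shut.
Start: joints at [1.213, 0.241, 0.005, 1.335, 0, 1.571], TCP at [0.175, 0.468, 0.231] pointing down, gripper open.
Joint ranges: [-2.72, 2.72], [-1.05, 1.87], [-1.09, 1.28], [-1.99, 2.15], [-1.42, 1.44], [-3.14, 3.14]. Speed limits (rad/s): [2.79, 2.79, 3.14, 3.14, 3.14, 3.14].

## Interface

Orientations are given as a unit quaternion [x, y, z, w].
In Python, from workcell import bot, vision, workorder, boxes_of gives the robot as it stands.
- The arm moves only by the tool send_rows, never from a script. Its argument "motion" is text: rows parted by semicolons, each of 5 numbers parted by spaces: the closure, from -1 (fully open) to 1 (shut), so that 0 is half open, then the shift along the tool's x, y, z in cm, then the turn about the tool's z in rad. In form: claw x y z twist; .... A call has 1 to 5 rows; each row is the pose to reach, as a shift and turn from the pose commanded when the call began, along the tool's axes at that moment; what a row does not reach only later rows make up. A row lasts 1/10 s, in which the tool goes at most 50 mm and 8.59 degrees, less where a joint would pass 70% of its speed; a pose out of reach is approached as far as the arm can. A call with a gripper value outside its range is refused whole. The fingers move at their own pace and stop on an object; the grip force is fixed at half the most. Time passes only in rows, so rows that repeat a pose let the fingers close. It gives the time, the measured TCP pose, the force, the opening and the grip force at its end, in the units of the state.
- bot.get_obs(): the state, without advancing time (a new reading comes with each control period).
- vision.camera(name): name is "scene" or "top" or "wrist"; returns the picture (420x560x3 uint8, red, green, blue); there is no depth.
- vision.camera_model(name): a dict with "fov_y" (degrees; the focal length in pixels is half the picture's height over the tangent of half this angle, whatever the lens; pixels are square), "cx", "cy" (the principal point, pixels), "world_from_camera" (4x4, takes a point from camera to world coordinates); the wrist camera has in their place "hand_eye" (4x4, takes a point from camera to tool coordinates, whose origin is the TCP and whose axes are the flange's). Camera axes: x right, y down, z forward; pixel columns grow to the right and rows downward; lengths in m; the calibration is good to about 2 mm. A picture is of the moment at which its call begins: read the wrist's pose just before it. camera_model takes no time and is no camera call.
- workorder.job_done(): hands the job in; it is judged then, once.
Trained networks look in the newest picture that a camera, given by its name, has taken for a name from the list of things; names that differ only in an ending like _2 or _b are one class to them, and where a whole thing is asked for, a point or a joint stands for the part that bears it (a point fixed in the world has none). Each returns a list of dicts, best first, with "conf" (0 to 1); they miss things now and then, are a little off and sometimes report something else, mostly with a low value. They report only what shows in the picture. A call takes as long as a camera call.
- boxes_of(camera, target): "rect" ([centre column, centre row, width, height] in pixels, round what is visible of it).
The state is a dict: "clock": time; "joint_pos": joint angles; "joint_vel": joint speeds; "tau": joint torques, N m; "eef_pos": TCP position; "tool_rot": TCP orientation; "ft_force": force on the tool from outside, world axes, zero at the start; "ft_torque": the same for the moment, N m; "grip_width": finger opening in m; "grasp_force": force on a finger pad.
Only numpy, scipy, OpenCV 4.12 (cv2) and the standard library are available. Lean on these libraries where they do the work, as an engineer would, in place of code of your own. Each camera call takes 0.05 s, during which the arm holds its last target. There are 200 camera calls.

## Working session

There is one attempt and no reset: what is moved stays moved. The work goes in short steps, Python scripts to look and compute and a tool call to move; the robot and the scene stay as the last step left them, time stands still between calls to the robot, and variables do not carry over. Pictures are saved under pics/ and viewed, at most 11 in all, crops included, and the job is handed in when it is done.

Besides the shell and the picture viewer there is one more tool, called after ">>>" in YAML: its name, and indented under it one key for each argument. send_rows: Moves the arm, as the interface text tells. Its arguments: {"type":"object","properties":{"motion":{"type":"string"}},"required":["motion"]}

```bash
ls; mkdir -p pics; cat > h.py <<'E'
import numpy as np, cv2
from scipy.spatial.transform import Rotation as R
from workcell import bot, vision, workorder, boxes_of
def cam(n,save=None):
    o=bot.get_obs(); im=vision.camera(n); m=vision.camera_model(n)
    if save: cv2.imwrite('pics/'+save,im[:,:,::-1])
    if 'hand_eye' in m:
        T=np.eye(4);T[:3,:3]=R.from_quat(o['tool_rot']).as_matrix();T[:3,3]=o['eef_pos'];W=T@np.array(m['hand_eye'])
    else: W=np.array(m['world_from_camera'])
    f=im.shape[0]/2/np.tan(np.radians(m['fov_y'])/2)
    return im,(W,f,m['cx'],m['cy'])
def ray(c,u,v,z):
    W,f,cx,cy=c; d=W[:3,:3]@np.array([(u-cx)/f,(v-cy)/f,1]); return W[:3,3]+d*(z-W[2,3])/d[2]
def proj(c,p):
    W,f,cx,cy=c; q=W[:3,:3].T@(np.array(p)-W[:3,3]); return np.array([cx+f*q[0]/q[2],cy+f*q[1]/q[2]])
E
python3 - <<'E'
from h import *
np.set_printoptions(precision=4,suppress=True)
o=bot.get_obs()
for k in o: print(k,np.round(o[k],4))
H={'plate':.012,'bun_base':.034,'patty':.032,'bun_top':.03,'stand':.075,'probe':.12,'pickle_jar':.1,'mug':.09,'pepper_mill':.13,'tomato':.03}
for n in ('top','scene'):
    im,c=cam(n,n+'0.png'); print(n,c, {k:v for k,v in vision.camera_model(n).items() if k!='world_from_camera'})
    for k,z in H.items():
        for b in boxes_of(n,k)[:2]: print(k,round(b['conf'],2),np.round(b['rect'],1),ray(c,*b['rect'][:2],z)[:2])
print(vision.camera_model('wrist'), cam('wrist')[0].shape)
a=[cv2.imread('pics/%s0.png'%n) for n in('top','scene')]
E
```

```text
pics
clock 0.0
joint_pos [1.213  0.2414 0.0037 1.3352 0.     1.5708]
joint_vel [-0.0003  0.0002  0.001   0.0014  0.0012 -0.0001]
tau [ -0.0009 -37.2318  25.2409   0.0168  -0.0001  -0.    ]
eef_pos [0.1749 0.4677 0.2304]
tool_rot [ 0.1779  0.984  -0.001  -0.0002]
ft_force [ 0.2951  0.4158 -0.5189]
ft_torque [-0.0362  0.0136  0.0232]
grasp_force 0.0
grip_width 0.0854
top (array([[ 0.0153, -0.9962,  0.0863,  0.4986],
       [-0.9999, -0.0151,  0.0031, -0.014 ],
       [-0.0018, -0.0863, -0.9963,  1.2297],
       [ 0.    ,  0.    ,  0.    ,  1.    ]]), np.float64(474.6971852753825), 277.34537673835416, 210.14391924496132) {'fov_y': 47.72797864492354, 'cx': 277.34537673835416, 'cy': 210.14391924496132}
plate 0.7 [304.4 237.3  68.1  66.8] [ 0.5352 -0.0805]
bun_base 0.8 [188.5 262.9  23.4  24.4] [0.4661 0.2103]
patty 0.73 [159.6 222.2  22.1  21.3] [0.5671 0.2869]
bun_top 0.76 [126.4 263.1  28.5  27. ] [0.4631 0.3672]
stand 0.85 [392.8 278.2  40.6  35.1] [ 0.4381 -0.2912]
probe 0.68 [397.4 279.6  21.2  19.1] [ 0.4374 -0.291 ]
pickle_jar 0.57 [275.2 148.3  27.   33.5] [ 0.7463 -0.003 ]
mug 0.
[... 821 characters left out ...]
 [0.4757 0.3667]
stand 0.74 [122.  255.2  57.8  65.5] [ 0.4674 -0.2966]
probe 0.84 [109.6 233.2  27.   30.7] [ 0.4396 -0.2931]
pickle_jar 0.66 [326.6 254.6  32.5  46. ] [ 0.7838 -0.0285]
pickle_jar 0.16 [174.9 334.8  37.1  51.7] [ 0.6976 -0.3398]
mug 0.64 [255.8 305.1  51.7  62.5] [ 0.7556 -0.1997]
mug 0.21 [120.3 257.8  61.3  63.4] [ 0.4823 -0.3064]
pepper_mill 0.69 [174.6 333.   38.   54. ] [ 0.7102 -0.3442]
{'fov_y': 68.97792281278248, 'cx': 287.90879988313327, 'cy': 211.431492249534, 'hand_eye': array([[ 0.0023, -0.9478, -0.3188,  0.0833],
       [ 1.    ,  0.0021,  0.0009, -0.0007],
       [-0.0002, -0.3188,  0.9478, -0.1421],
       [ 0.    ,  0.    ,  0.    ,  1.    ]])} (420, 560, 3)
```

```bash
python3 -c "
import cv2
a=cv2.imread('pics/top0.png');cv2.imwrite('pics/topc.png',cv2.resize(a[110:320,100:440],None,fx=2.35,fy=2.35,interpolation=cv2.INTER_CUBIC))"
```

```text
(no output)
```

View pics/topc.png

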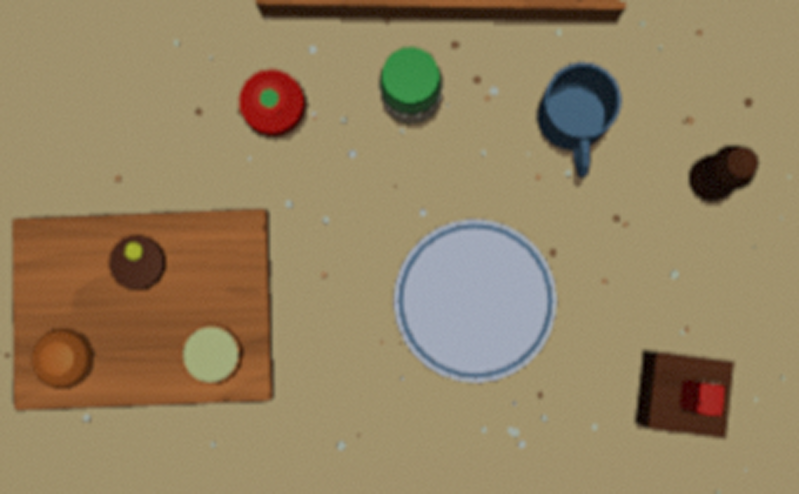

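The top picture shows the bun base at about (190,261), the patty at (158,221) with its spot at (157,216), the plate at (302,238) and the handle at (402,280). This agrees with the network boxes. Next I'll move over the bun base to look from near.

>>> send_rows:
  motion: "-1 -4.6 -1.7 0 0; -1 -9.2 -3.4 1 0; -1 -13.8 -5.1 2 0; -1 -18.4 -6.8 3 0; -1 -23 -8.5 4 0"

```text
clock: 1.65
eef_pos: [0.3619, 0.307, 0.1913]
tool_rot: [0.178, 0.984, 0.0, 0.0]
ft_force: [0.1, 1.4, 0.1]
grip_width: 0.0854
grasp_force: 0.0
```

>>> send_rows:
  motion: "-1 -4.5 -1.8 0 0; -1 -9 -3.6 1 0; -1 -13.7 -5.5 1 0; -1 -13.7 -5.5 1 0"

```text
clock: 2.05
eef_pos: [0.4735, 0.2047, 0.1809]
tool_rot: [0.182, 0.983, -0.0, 0.001]
ft_force: [-0.3, -0.0, 0.2]
grip_width: 0.0851
grasp_force: 0.0
```

```bash
cat >> h.py <<'E'
np.set_printoptions(precision=4,suppress=True)
def shift(p,yaw_vec=None):
    "tool-axis shift in cm from the present TCP to world p"
    o=bot.get_obs(); return R.from_quat(o['tool_rot']).as_matrix().T@(np.array(p)-o['eef_pos'])*100
def find(n,k,z,save=None,cnt=2):
    im,c=cam(n,save)
    for b in boxes_of(n,k)[:cnt]: print(n,k,round(b['conf'],2),np.round(b['rect'],1),ray(c,*b['rect'][:2],z)[:2])
    return im,c
def blob(im,c,mask,z,minA=60):
    n,l,s,ce=cv2.connectedComponentsWithStats(mask.astype(np.uint8))
    for i in range(1,n):
        if s[i,4]>minA: print('blob',s[i],np.round(ce[i],1),ray(c,*ce[i],z)[:2])
E
python3 - <<'E'
from h import *
o=bot.get_obs();print(o['clock'],o['eef_pos'],o['joint_pos'],o['ft_force'])
im,c=find('wrist','bun_base',.034,'w1.png')
for b in boxes_of('wrist','patty')[:2]: print('patty',b,ray(c,*b['rect'][:2],.032))
E
```

```text
2.05 [0.4735 0.2047 0.1809] [ 0.4091  0.2982 -0.051   1.2205 -0.0018  0.775 ] [-0.2571 -0.0264  0.2288]
wrist bun_base 0.8 [292.2 189.4  65.4  63.1] [0.467  0.2111]
patty {'rect': [398.9, 245.5, 62.6, 56.0], 'conf': 0.82} [0.5636 0.2938 0.032 ]
```

View pics/w1.png

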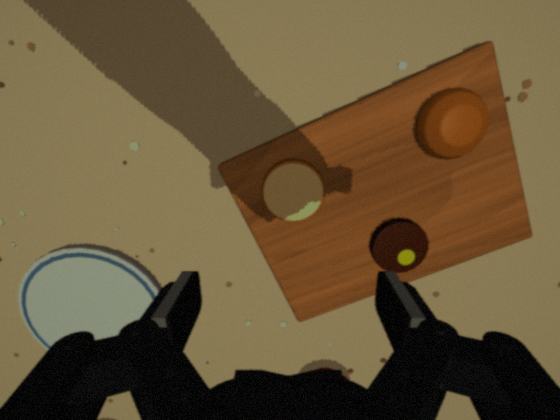

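Pale bun face at about (294,189) px and patty at (399,245). The top camera and wrist camera agree within about 1 mm, so I'll descend.

>>> send_rows:
  motion: "-1 0.9 0.3 4 0; -1 0.9 0.3 8 0; -1 0.9 0.3 11 0; -1 0.9 0.3 11 0"

```text
clock: 2.6
eef_pos: [0.4575, 0.2146, 0.0676]
tool_rot: [0.176, 0.984, -0.003, -0.004]
ft_force: [-1.7, -0.3, 0.2]
grip_width: 0.0853
grasp_force: 0.0
```

```bash
python3 - <<'E'
from h import *
o=bot.get_obs();print(o['clock'],o['eef_pos'],o['tool_rot'])
im,c=find('wrist','bun_base',.034,'w2.png')
print(proj(c,o['eef_pos']), shift([.4665,.211,.012]))
E
```

```text
2.6 [0.4575 0.2146 0.0676] [ 0.1764  0.9843 -0.0026 -0.0039]
wrist bun_base 0.86 [289.4 258.1  98.   94.1] [0.4642 0.2124]
[288.8281 275.2064] [-0.6447 -0.2755  5.9831]
```

View pics/w2.png

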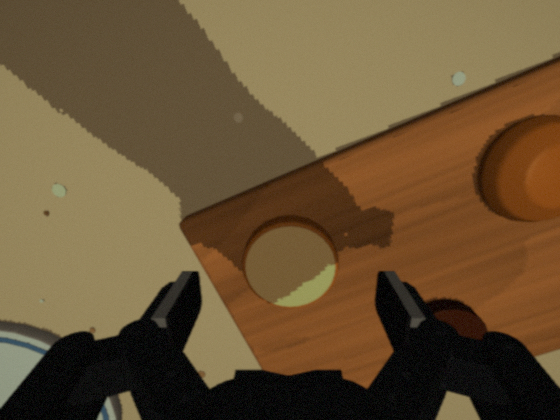

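Pale face centre is at about (290,263) px. I'll hold for two rows to settle before correcting.

>>> send_rows:
  motion: "-1 -0.6 -0.2 0 0; -1 -0.6 -0.2 0 0; -1 -0.6 -0.2 0 0"

```text
clock: 3.0
eef_pos: [0.4685, 0.2112, 0.0729]
tool_rot: [0.178, 0.984, 0.001, 0.001]
ft_force: [0.5, -0.3, -0.7]
grip_width: 0.0851
grasp_force: 0.0
```

```bash
python3 - <<'E'
from h import *
o=bot.get_obs();print(o['clock'],o['eef_pos'],o['tool_rot'])
im,c=find('wrist','bun_base',.034)
print(shift([.467,.211,.012]))
E
```

```text
3.0 [0.4685 0.2112 0.0729] [0.1781 0.984  0.0009 0.0013]
wrist bun_base 0.74 [288.4 239.6  97.7  92.3] [0.4655 0.2122]
wrist bun_base 0.38 [ 61.5 362.1 122.9 114.2] [0.4998 0.0184]
[ 0.0893 -0.0287  6.0261]
```

>>> send_rows:
  motion: "-1 0.1 0 3 0; -1 0.1 0 5 0; -1 0.1 0 5.9 0; -1 0.1 0 5.9 0; -1 0.1 0 5.9 0"

```text
clock: 3.6
eef_pos: [0.4668, 0.2113, 0.0129]
tool_rot: [0.178, 0.984, 0.0, 0.0]
ft_force: [0.5, 0.3, 0.8]
grip_width: 0.0855
grasp_force: 0.0
```

>>> send_rows:
  motion: "0 0 0 0 0; 0.2 0 0 0 0; 0.2 0 0 0 0; 0.2 0 0 0 0; 0.2 0 0 0 0"

```text
clock: 4.1
eef_pos: [0.4676, 0.2117, 0.0141]
tool_rot: [0.178, 0.984, 0.001, 0.001]
ft_force: [-0.9, 0.1, 5.1]
grip_width: 0.062
grasp_force: 65.1
```

>>> send_rows:
  motion: "0.2 0 0 -2 0; 0.2 0 0 -5 0; 0.2 0 0 -8 0; 0.2 -2 -3 -9 0; 0.2 -4 -6 -9 0"

```text
clock: 4.6
eef_pos: [0.485, 0.1416, 0.1056]
tool_rot: [0.176, 0.984, 0.001, 0.003]
ft_force: [0.3, 0.0, -0.3]
grip_width: 0.0619
grasp_force: 65.2
```

>>> send_rows:
  motion: "0.2 -2.2 -3.4 0 0; 0.2 -4.6 -7 0 0; 0.2 -7 -10.6 0 0; 0.2 -9.5 -14.3 0 0; 0.2 -11 -16.5 0 0"

```text
clock: 5.1
eef_pos: [0.5288, -0.0552, 0.1032]
tool_rot: [0.179, 0.984, -0.0, 0.001]
ft_force: [0.2, 0.3, 0.2]
grip_width: 0.0614
grasp_force: 65.2
```

>>> send_rows:
  motion: "0.2 -1.6 -2.4 0 0; 0.2 -1.6 -2.4 0 0; 0.2 -1.6 -2.4 0 0; 0.2 -1.6 -2.4 0 0"

```text
clock: 5.5
eef_pos: [0.5343, -0.0795, 0.1025]
tool_rot: [0.178, 0.984, 0.0, -0.0]
ft_force: [-0.5, 1.0, 0.6]
grip_width: 0.062
grasp_force: 65.2
```

```bash
python3 - <<'E'
from h import *
o=bot.get_obs();print(o['clock'],o['eef_pos'],o['tool_rot'],o['joint_pos'],o['grip_width'],o['ft_force'])
im,c=find('wrist','bun_base',.03,'w3.png')
for b in boxes_of('wrist','plate')[:2]: print(b,ray(c,*b['rect'][:2],.012))
E
```

```text
5.5 [ 0.5343 -0.0795  0.1025] [ 0.1776  0.9841  0.0002 -0.0001] [-0.1479  0.4082 -0.1075  1.0553  0.0004  0.2092] 0.06198824251950221 [-0.4919  1.0401  0.5992]
wrist bun_base 0.92 [287.4 291.4 133.1 123.1] [ 0.5878 -0.1002]
{'rect': [294.8, 184.7, 223.1, 176.4], 'conf': 0.85} [ 0.5106 -0.0654  0.012 ]
```

View pics/w3.png

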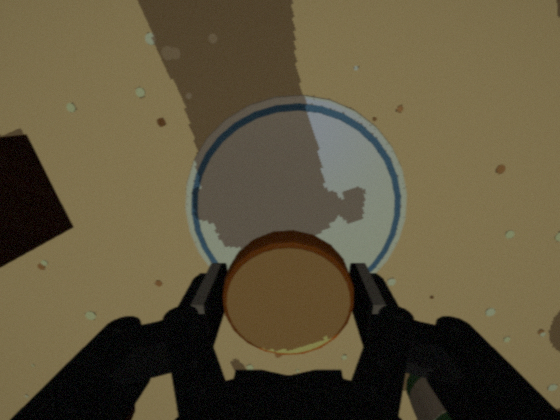

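Bun held level: face at about (288,299) px, plate outline columns 186–406, top row 96. I'll refine the plate centre from this outline.

```bash
cat >> h.py <<'E'
def circ(c,x,y,z,r):
    t=np.linspace(0,2*np.pi,180); return np.array([proj(c,[x+r*np.cos(a),y+r*np.sin(a),z]) for a in t])
E
python3 - <<'E'
from h import *
from scipy.optimize import least_squares
o=bot.get_obs(); im,c=cam('wrist')
def ext(p,z,r):
    q=circ(c,*p,z,r); return np.array([q[:,0].min(),q[:,0].max(),q[:,1].min()])
for r,z,m in ((.090,.012,[186.5,406,97]),(.090,.008,[186.5,406,97])):
    s=least_squares(lambda p:ext(p,z,r)-m,[.535,-.08]); print(s.x,s.fun)
f=circ(c,*o['eef_pos'][:2],o['eef_pos'][2]+.02,.032); print('bun if centred',f.min(0),f.max(0),f.mean(0))
i2,c2=find('top','plate',.012); 
hsv=cv2.cvtColor(i2,cv2.COLOR_RGB2HSV)
E
```

```text
[ 0.5358 -0.073 ] [-2.5219  2.5214  0.4957]
[ 0.5355 -0.0728] [-0.8506  0.8504  0.1649]
bun if centred [220.028  233.8356] [357.9099 352.4692] [289.093  295.5781]
top plate 0.58 [281.1 237.4  28.   59.2] [ 0.5341 -0.0209]
```

>>> send_rows:
  motion: "0.2 0.1 0.6 3 0; 0.2 0.1 0.6 6 0; 0.2 0.1 0.6 8 0; 0.2 0.1 0.6 8.7 0; 0.2 0.1 0.6 8.9 0"

```text
clock: 6.3
eef_pos: [0.5351, -0.0739, 0.0126]
tool_rot: [0.178, 0.984, -0.0, -0.001]
ft_force: [-0.4, 0.4, -0.1]
grip_width: 0.0619
grasp_force: 65.2
```

>>> send_rows:
  motion: "0.2 0 0 0.1 0; 0.2 0 0 0.2 0; 0.2 0 0 0.3 0; 0.2 0 0 0.35 0; 0.2 0 0 0.35 0"

```text
clock: 6.8
eef_pos: [0.536, -0.0743, 0.0102]
tool_rot: [0.178, 0.984, 0.0, 0.0]
ft_force: [-0.6, 0.1, -0.2]
grip_width: 0.0617
grasp_force: 65.3
```

>>> send_rows:
  motion: "0.2 0 0 0.05 0; 0.2 0 0 0.1 0; 0.2 0 0 0.1 0; 0.2 0 0 0.1 0"

```text
clock: 7.2
eef_pos: [0.5357, -0.0742, 0.0088]
tool_rot: [0.178, 0.984, 0.0, -0.0]
ft_force: [-0.3, -0.2, 0.5]
grip_width: 0.0616
grasp_force: 65.3
```

>>> send_rows:
  motion: "0.2 0 0 0.05 0; 0.2 0 0 0.1 0; 0.2 0 0 0.1 0; 0.2 0 0 0.1 0"

```text
clock: 7.6
eef_pos: [0.5358, -0.0743, 0.0081]
tool_rot: [0.178, 0.984, 0.0, 0.0]
ft_force: [-0.7, -0.1, 2.6]
grip_width: 0.0622
grasp_force: 65.6
```

Contact (2.6 N). I'll release, lift, and look.

>>> send_rows:
  motion: "0 0 0 0 0; -0.5 0 0 0 0; -1 0 0 0 0; -1 0 0 0 0; -1 0 0 0 0"

```text
clock: 8.1
eef_pos: [0.5357, -0.0743, 0.0077]
tool_rot: [0.178, 0.984, -0.0, -0.0]
ft_force: [0.3, 0.8, -0.2]
grip_width: 0.0854
grasp_force: 0.0
```

>>> send_rows:
  motion: "-1 0 0 -2 0; -1 0 0 -5 0; -1 0 0 -9 0; -1 0 0 -10 0; -1 0 0 -10 0"

```text
clock: 8.6
eef_pos: [0.5375, -0.0745, 0.11]
tool_rot: [0.178, 0.984, 0.0, 0.003]
ft_force: [-0.6, -0.0, 0.0]
grip_width: 0.0854
grasp_force: 0.0
```

```bash
python3 - <<'E'
from h import *
o=bot.get_obs();print(o['clock'],o['eef_pos'],o['grip_width'],o['ft_force'])
im,c=find('wrist','bun_base',.028,'w4.png')
for q in (circ(c,.5358,-.0743,.028,.032),circ(c,.5358,-.0743,.012,.09)): 
    print(q.min(0),q.max(0)); cv2.polylines(im:=im.copy(),[q.astype(int)],True,(255,0,0),1)
cv2.imwrite('pics/w4.png',im[:,:,::-1])
print(shift([.5645,.2915,.13]))
E
```

```text
8.6 [ 0.5375 -0.0745  0.11  ] 0.08539225860512391 [-0.616  -0.0474  0.0339]
[246.7586 178.2153] [328.945  255.4386]
[178.5003  95.836 ] [397.081  303.9406]
[10.0511 35.2798 -2.3031]
```

View pics/w4.png

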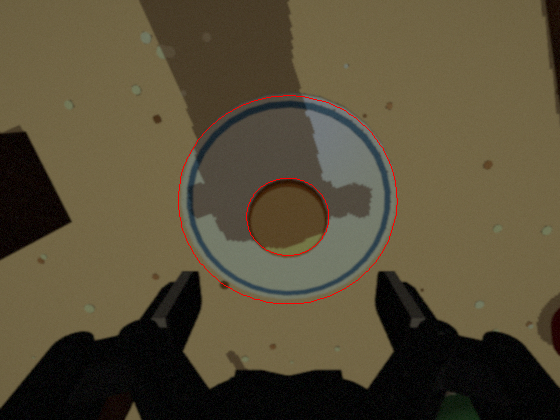

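The bun base (face at (288,217) px) sits in the plate's middle and both outlines match. Now for the patty.

>>> send_rows:
  motion: "-1 1 3.5 -0.5 0; -1 2.2 7.7 -1 0; -1 3.5 12.2 -1 0; -1 4.8 16.8 -1 0; -1 6.1 21.3 -1 0"

```text
clock: 9.2
eef_pos: [0.5517, 0.148, 0.1154]
tool_rot: [0.178, 0.984, -0.001, -0.002]
ft_force: [0.9, -0.2, 0.5]
grip_width: 0.0854
grasp_force: 0.0
```

>>> send_rows:
  motion: "-1 1.2 4.5 0 0; -1 2.4 9 0 0; -1 3.8 13.7 0 0; -1 3.8 13.7 0 0; -1 3.8 13.7 0 0"

```text
clock: 9.7
eef_pos: [0.5639, 0.2889, 0.1149]
tool_rot: [0.177, 0.984, -0.002, -0.002]
ft_force: [-0.4, -0.4, -0.7]
grip_width: 0.0855
grasp_force: 0.0
```

```bash
python3 - <<'E'
from h import *
o=bot.get_obs();print(o['clock'],o['eef_pos'])
im,c=find('wrist','patty',.032,'w5.png')
h=cv2.cvtColor(im,cv2.COLOR_RGB2HSV)
blob(im,c,(h[...,0]>24)&(h[...,0]<36)&(h[...,1]>170)&(h[...,2]>60),.032,40)
E
```

```text
9.7 [0.5639 0.2889 0.1149]
blob [301 233  16  14 101] [309.8 240.9] [0.5857 0.2987]
```

View pics/w5.png

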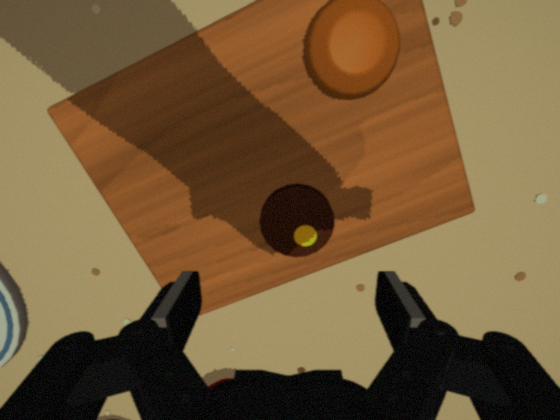

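Patty spans columns 260–335 and rows 183–257 (face centre about (297.5,221.5)), spot at (305.5,236).

```bash
python3 - <<'E'
from h import *
o=bot.get_obs();print(o['clock'],o['eef_pos'])
im,c=find('wrist','patty',.032)
p=ray(c,297.5,221.5,.032);s=ray(c,305.5,236,.032);print(p,s,np.linalg.norm(s-p))
q=circ(c,*p[:2],.032,.03);print(q.min(0),q.max(0));q=circ(c,*p[:2],.018,.03);print(q.min(0),q.max(0))
print(shift([p[0],p[1],.016]))
E
```

```text
9.8 [0.5645 0.2869 0.116 ]
wrist patty 0.72 [300.3 217.   80.6  74. ] [0.565  0.2963]
[0.5678 0.293  0.032 ] [0.5817 0.2948 0.032 ] 0.014001294210303012
[259.4639 184.362 ] [335.5936 255.8261]
[260.9992 180.2979] [333.148  248.4584]
[-0.0178  0.7192 10.1017]
```

>>> send_rows:
  motion: "-1 0 0.75 4 0; -1 0 0.75 8 0; -1 0 0.75 9.4 0; -1 0 0.75 9.9 0; -1 0 0.75 9.9 0"

```text
clock: 10.4
eef_pos: [0.5686, 0.2946, 0.0192]
tool_rot: [0.179, 0.984, -0.0, -0.0]
ft_force: [0.1, -0.7, 1.2]
grip_width: 0.0853
grasp_force: 0.0
```

>>> send_rows:
  motion: "0 0 0 0 0; 0.3 0 0 0 0; 0.3 0 0 0 0; 0.3 0 0 0 0; 0.3 0 0 0 0"

```text
clock: 10.9
eef_pos: [0.5701, 0.2961, 0.0219]
tool_rot: [0.178, 0.984, 0.001, 0.002]
ft_force: [0.4, -0.9, 5.5]
grip_width: 0.0571
grasp_force: 63.3
```

>>> send_rows:
  motion: "0.3 0 0 -2 0; 0.3 0 0 -6 0; 0.3 0 0 -10 0; 0.3 0 0 -10 0; 0.3 0 0 -10 0"

```text
clock: 11.4
eef_pos: [0.5695, 0.296, 0.1215]
tool_rot: [0.178, 0.984, 0.002, 0.002]
ft_force: [-0.0, -0.8, -1.4]
grip_width: 0.0569
grasp_force: 63.9
```

```bash
python3 - <<'E'
from h import *
o=bot.get_obs();print(o['clock'],o['eef_pos'])
im,c=find('wrist','patty',.032,'w6.png')
for dz in (.016,):
    q=circ(c,*o['eef_pos'][:2],o['eef_pos'][2]+dz,.03);print(q.min(0),q.max(0))
print(shift([.536,-.074,o['eef_pos'][2]]))
E
```

```text
11.4 [0.5695 0.296  0.1215]
wrist patty 0.73 [288.2 275.8 120.4 109.2] [0.6196 0.2775]
[226.102  234.7022] [351.9356 343.3171]
[ -9.9636 -35.6696  -0.2995]
```

View pics/w6.png

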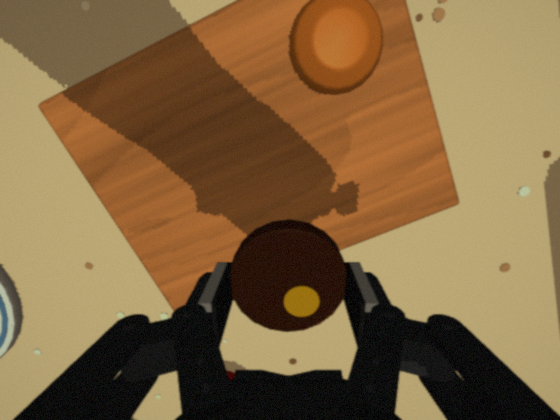

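Patty held with the spot at (301,301). Next I'll compute its offset in the grip while carrying it to the plate.

```bash
python3 - <<'E'
from h import *
o=bot.get_obs(); im,c=cam('wrist'); M=R.from_quat(o['tool_rot']).as_matrix()
for dz in (.006,.010,.014):
    for dx in (-.003,0,.003):
        p=o['eef_pos']+M@[dx,0,-dz]; q=circ(c,*p,.03); qb=circ(c,*(p-[0,0,.014]),.03); print(dz,dx,q[:,0].min(),q[:,0].max(),q[:,1].max(),'low',qb[:,1].min(), 'spot', M.T@(ray(c,301,301,p[2])-p))
E
```

```text
0.006 -0.003 230.1517144345462 347.5739426739094 334.4861088185569 low 221.91521815889536 spot [-0.0087  0.0064 -0.    ]
0.006 0 229.8086108403778 347.95562451426554 329.93296563640905 low 216.52008755084665 spot [-0.0117  0.0064 -0.    ]
0.006 0.003 229.46124233692393 348.342044456 325.3267528017202 low 211.05976732573836 spot [-0.0147  0.0064 -0.    ]
0.01 -0.003 228.71233219342366 349.0615838900533 339.7648699135148 low 224.66126740212752 spot [-0.0059  0.0062 -0.    ]
0.01 0 228.3515018915512 349.4622405077172 335.13598515485995 low 219.15145185231626 spot [-0.0089  0.0062 -0.    ]
0.01 0.003 227.98607302207319 349.86799624887794 330.45187192111456 low 213.57342723504766 spot [-0.0119  0.0061 -0.    ]
0.014 -0.003 227.19930345719274 350.62523501768305 345.29628370487524 low 227.54374736178028 spot [-0.0031  0.0059 -0.    ]
0.014 0 226.81935523752242 351.0463351884146 340.5895445706859 low 221.91437336387574 spot [-0.0061  0.0059 -0.    ]
0.014 0.003 226.43443930731388 351.47333948889496 335.82528773135 low 216.2135570807274 spot [-0.0091  0.0059 -0.    ]
```

>>> send_rows:
  motion: "0.3 -1 -3.6 0 0; 0.3 -2.2 -8 0 0; 0.3 -3.5 -12.5 0 0; 0.3 -4.8 -17 0 0; 0.3 -6 -21.5 0 0"

```text
clock: 12.05
eef_pos: [0.5476, 0.0711, 0.1172]
tool_rot: [0.178, 0.984, -0.001, -0.001]
ft_force: [0.6, -0.3, -0.3]
grip_width: 0.0565
grasp_force: 64.0
```

>>> send_rows:
  motion: "0.3 -1.2 -4.5 0 0; 0.3 -2.5 -9 0 0; 0.3 -4 -14.1 0 0; 0.3 -4 -14.1 0 0; 0.3 -4 -14.1 0 0"

```text
clock: 12.55
eef_pos: [0.536, -0.0746, 0.1175]
tool_rot: [0.18, 0.984, 0.0, -0.001]
ft_force: [-0.1, 0.9, -0.4]
grip_width: 0.0567
grasp_force: 64.0
```

>>> send_rows:
  motion: "0.3 0 0 2.5 0; 0.3 0 0 5 0; 0.3 0 0 7 0; 0.3 0 0 7.7 0; 0.3 0 0 7.7 0"

```text
clock: 13.05
eef_pos: [0.536, -0.0717, 0.0403]
tool_rot: [0.177, 0.984, 0.0, -0.002]
ft_force: [-0.3, 0.4, -0.7]
grip_width: 0.0566
grasp_force: 64.1
```

>>> send_rows:
  motion: "0.3 0 0 0 0; 0.3 0 0 0.1 0; 0.3 0 0 0.2 0; 0.3 0 0 0.2 0"

```text
clock: 13.45
eef_pos: [0.5376, -0.0733, 0.0405]
tool_rot: [0.178, 0.984, 0.0, 0.001]
ft_force: [0.6, -0.0, -0.5]
grip_width: 0.0568
grasp_force: 64.1
```

```bash
python3 - <<'E'
from h import *
o=bot.get_obs();print(o['clock'],o['eef_pos'],o['ft_force']);print(shift([.536,-.0742,.035]))
E
```

```text
13.45 [ 0.5376 -0.0733  0.0405] [ 0.5871 -0.0497 -0.5462]
[ 0.12   -0.1443  0.546 ]
```

>>> send_rows:
  motion: "0.3 0.1 -0.1 0.1 0; 0.3 0.1 -0.1 0.2 0; 0.3 0.1 -0.1 0.3 0; 0.3 0.1 -0.1 0.4 0; 0.3 0.1 -0.1 0.4 0"

```text
clock: 13.95
eef_pos: [0.5357, -0.0738, 0.0356]
tool_rot: [0.178, 0.984, 0.0, -0.0]
ft_force: [-0.5, 0.6, -1.7]
grip_width: 0.0569
grasp_force: 64.1
```

>>> send_rows:
  motion: "0.3 0 0 0.05 0; 0.3 0 0 0.1 0; 0.3 0 0 0.1 0; 0.3 0 0 0.1 0"

```text
clock: 14.35
eef_pos: [0.5359, -0.0738, 0.0348]
tool_rot: [0.178, 0.984, 0.0, -0.0]
ft_force: [-1.0, -0.5, -0.0]
grip_width: 0.0568
grasp_force: 64.1
```

>>> send_rows:
  motion: "0.3 0 0 0.05 0; 0.3 0 0 0.1 0; 0.3 0 0 0.1 0; 0.3 0 0 0.1 0"

```text
clock: 14.75
eef_pos: [0.5359, -0.0738, 0.0338]
tool_rot: [0.178, 0.984, -0.0, -0.0]
ft_force: [0.3, -0.5, -0.3]
grip_width: 0.0567
grasp_force: 64.1
```

>>> send_rows:
  motion: "0.3 0 0 0.03 0; 0.3 0 0 0.05 0; 0.3 0 0 0.05 0; 0.3 0 0 0.05 0"

```text
clock: 15.15
eef_pos: [0.5359, -0.0738, 0.0334]
tool_rot: [0.178, 0.984, 0.0, 0.0]
ft_force: [-0.3, 0.9, -0.3]
grip_width: 0.0569
grasp_force: 64.1
```

>>> send_rows:
  motion: "0.3 0 0 0.05 0; 0.3 0 0 0.1 0; 0.3 0 0 0.1 0; 0.3 0 0 0.1 0"

```text
clock: 15.55
eef_pos: [0.5359, -0.0738, 0.0323]
tool_rot: [0.178, 0.984, -0.0, -0.0]
ft_force: [0.1, -0.5, -0.1]
grip_width: 0.0568
grasp_force: 64.1
```

>>> send_rows:
  motion: "0.3 0 0 0.03 0; 0.3 0 0 0.06 0; 0.3 0 0 0.06 0; 0.3 0 0 0.06 0"

```text
clock: 15.95
eef_pos: [0.536, -0.0738, 0.032]
tool_rot: [0.178, 0.984, 0.0, 0.0]
ft_force: [-1.4, -0.4, 2.3]
grip_width: 0.0568
grasp_force: 64.4
```

Contact at 2.3 N. I'll release, lift and check.

>>> send_rows:
  motion: "0 0 0 0 0; -0.5 0 0 0 0; -1 0 0 0 0; -1 0 0 0 0; -1 0 0 0 0"

```text
clock: 16.45
eef_pos: [0.5359, -0.0738, 0.0316]
tool_rot: [0.178, 0.984, -0.0, -0.0]
ft_force: [0.4, 0.0, 0.4]
grip_width: 0.0859
grasp_force: 0.0
```

>>> send_rows:
  motion: "-1 0 0 -2 0; -1 0 0 -5 0; -1 0 0 -8 0; -1 0 0 -10 0; -1 0 0 -10 0"

```text
clock: 16.95
eef_pos: [0.5384, -0.0741, 0.1351]
tool_rot: [0.178, 0.984, 0.0, 0.004]
ft_force: [0.7, -0.5, 0.9]
grip_width: 0.0855
grasp_force: 0.0
```

>>> send_rows:
  motion: "-1 0 0 0 0; -1 0 0 0 0; -1 0 0 0 0"

```text
clock: 17.25
eef_pos: [0.5348, -0.0737, 0.1302]
tool_rot: [0.178, 0.984, -0.0, -0.002]
ft_force: [0.5, 0.5, -0.4]
grip_width: 0.0852
grasp_force: 0.0
```

```bash
python3 - <<'E'
from h import *
o=bot.get_obs();print(o['clock'],o['eef_pos'])
im,c=find('wrist','patty',.042); raw=im.copy()
h=cv2.cvtColor(im,cv2.COLOR_RGB2HSV)
blob(im,c,(h[...,0]>18)&(h[...,0]<38)&(h[...,1]>190)&(h[...,2]>60),.042,40)
for q in (circ(c,.536,-.074,.028,.032),circ(c,.536,-.074,.042,.03)):
    print(q.min(0),q.max(0)); cv2.polylines(im:=im.copy(),[(q*4).astype(int)],True,(0,255,0),1,shift=2)
f=lambda a:cv2.resize(a[140:280,210:370],None,fx=2.5,fy=2.5,interpolation=cv2.INTER_CUBIC)
cv2.imwrite('pics/w7.png',np.hstack([f(raw),f(im)])[:,:,::-1])
np.save('w7.npy',raw); import pickle; pickle.dump(c,open('w7.pkl','wb'))
E
```

```text
17.25 [ 0.5348 -0.0737  0.1302]
wrist patty 0.92 [288.4 214.6  75.7  71.5] [ 0.5316 -0.0726]
blob [286 220  22  21 369] [296.4 230.4] [ 0.5466 -0.0712]
[250.7723 177.142 ] [326.4991 248.8113]
[251.2481 183.4971] [326.0855 253.8843]
```

View pics/w7.png

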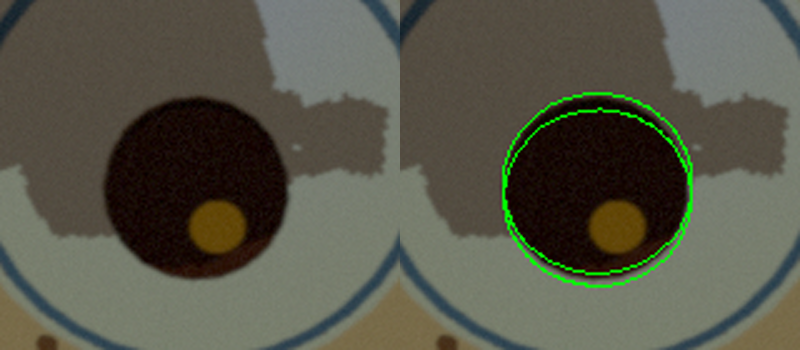

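Patty is on the bun with the spot up at (296,230) px, about (.547,-.071), consistent with centred. Now I'll move above the probe.

>>> send_rows:
  motion: "-1 0 -2.5 -3 0; -1 0.3 -6.5 -6 0; -1 0.6 -11 -9 0; -1 0.9 -15.5 -9 0; -1 1.2 -20 -9 -0.12"

```text
clock: 17.85
eef_pos: [0.4545, -0.2588, 0.2229]
tool_rot: [0.117, 0.993, -0.001, 0.001]
ft_force: [0.6, 0.3, -0.1]
grip_width: 0.0853
grasp_force: 0.0
```

>>> send_rows:
  motion: "-1 0.2 -2 0 -0.05; -1 0.3 -3.9 0 -0.11; -1 0.3 -3.9 0 -0.11; -1 0.3 -3.9 0 -0.11; -1 0.3 -3.9 0 -0.11"

```text
clock: 18.35
eef_pos: [0.4427, -0.2933, 0.2214]
tool_rot: [0.064, 0.998, 0.0, -0.0]
ft_force: [0.3, -1.3, 0.7]
grip_width: 0.0852
grasp_force: 0.0
```

```bash
python3 - <<'E'
from h import *
o=bot.get_obs();print(o['clock'],o['eef_pos'],o['tool_rot'],o['joint_pos'][5])
im,c=find('wrist','probe',.155)
h=cv2.cvtColor(im,cv2.COLOR_RGB2HSV); red=((h[...,0]<8)|(h[...,0]>172))&(h[...,1]>130)&(h[...,2]>40)
blob(im,c,red,.155,150)
out=[im]
for n in ('top','scene'):
    i,k=find(n,'patty',.042); g=cv2.cvtColor(i,cv2.COLOR_RGB2HSV)
    blob(i,k,(g[...,0]>22)&(g[...,0]<34)&(g[...,1]>180)&(g[...,2]>90),.042,8)
    u,v=proj(k,[.536,-.074,.03]).astype(int)
    i=i.copy(); 
    out.append(cv2.resize(i[v-28:v+28,u-28:u+28],(210,210),interpolation=cv2.INTER_CUBIC))
cv2.imwrite('pics/w8.png',np.hstack([out[0],np.vstack(out[1:])])[:,:,::-1])
E
```

```text
18.35 [ 0.4427 -0.2933  0.2214] [ 0.0637  0.998   0.0004 -0.0003] -0.457784349311519
wrist probe 0.8 [288.2 211.6  29.3  61.3] [ 0.4296 -0.2916]
blob [ 271  178   35   61 1826] [287.8 209.4] [ 0.4279 -0.2916]
top patty 0.34 [304.3 228.6  13.   14.1] [ 0.5561 -0.0784]
scene patty 0.64 [228.9 223.2  26.2  22.6] [ 0.5439 -0.0732]
```

View pics/w8.png

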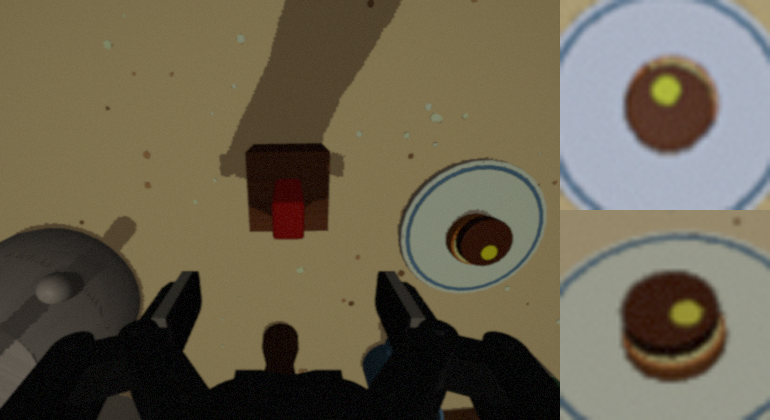

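Top/scene crops: patty stacked on the bun, spot at (305,230) in the full top view. Wrist: handle's top face spans about columns 271–305 and rows 198–238, stand edges aligned with the image. There's an unlisted grey dome at left (60,290).

```bash
python3 - <<'E'
from h import *
o=bot.get_obs();print(o['eef_pos'])
im,c=cam('wrist')
M=R.from_quat(o['tool_rot']).as_matrix()
h=cv2.cvtColor(im,cv2.COLOR_RGB2HSV); red=((h[...,0]<8)|(h[...,0]>172))&(h[...,1]>130)
for r in range(176,244,4): 
    x=np.where(red[r,255:320])[0]; print(r,(x.min()+255,x.max()+255,int(im[r,288].mean()),im[r,288]) if len(x) else None)
e=ray(c,288,231.5,.075); print('stand c',e+M@[.04,0,0]); print('grey',ray(c,60,290,.0),ray(c,60,290,.1),ray(c,140,300,.0))
p=ray(c,288.5,218.5,.155);print(p,shift(p))
for n in ('top','scene'):
    i=vision.camera(n); k=cam(n)[1]; b,g,r_=[i[...,j].astype(int) for j in (2,1,0)]
    u,v=proj(k,[.536,-.074,.04]).astype(int); m=np.zeros(i.shape[:2],bool); m[v-14:v+14,u-14:u+14]=1
    blob(i,k,m&(g>b+60)&(g>r_*.75)&(g>80),.042,4)
E
```

```text
[ 0.4428 -0.2935  0.2218]
176 (np.int64(255), np.int64(318), 15, array([29, 13,  3], dtype=uint8))
180 (np.int64(255), np.int64(317), 21, array([53,  4,  7], dtype=uint8))
184 (np.int64(255), np.int64(315), 23, array([56,  4, 10], dtype=uint8))
188 (np.int64(256), np.int64(319), 29, array([59, 14, 15], dtype=uint8))
192 (np.int64(266), np.int64(304), 25, array([56, 10,  9], dtype=uint8))
196 (np.int64(255), np.int64(317), 20, array([55,  5,  1], dtype=uint8))
200 (np.int64(273), np.int64(308), 18, array([56,  0,  0], dtype=uint8))
204 (np.int64(256), np.int64(317), 31, array([82, 10,  2], dtype=uint8))
208 (np.int64(258), np.int64(318), 35, array([88,  7, 10], dtype=uint8))
212 (np.int64(265), np.int64(309), 36, array([88, 13,  9], dtype=uint8))
216 (np.int64(270), np.int64(304), 37, array([88, 10, 13], dtype=uint8))
220 (np.int64(260), np.int64(305), 29, array([85,  2,  1], dtype=uint8))
224 (np.int64(272), np.int64(304), 34, array([86, 13,  5], dtype=uint8))
228 (np.int64(273), np.int64(304), 35, array([87, 10,  9], dtype=uint8))
232 (np.int64(274), np.int64(303), 39, array([91, 15, 12], dtype=uint8))
236 (np.int64(275), np.int64(302), 29, array([83,  4,  1], dtype=uint8))
240 None
stand c [ 0.4382 -0.2929  0.075 ]
grey [ 0.5556 -0.6234  0.    ] [ 0.5018 -0.53    0.1   ] [ 0.5849 -0.5188  0.    ]
[ 0.4352 -0.2923  0.155 ] [0.7678 0.0347 6.6806]
blob [298 228   8   8  49] [301.7 231.6] [ 0.5485 -0.0719]
blob [228 220   8   7  41] [231.3 223.1] [ 0.5477 -0.0694]
```

>>> send_rows:
  motion: "-1 0.6 0 2 0; -1 0.6 0 5 0; -1 0.6 0 9 0; -1 0.6 0 12 0; -1 0.6 0 12.1 0"

```text
clock: 19.4
eef_pos: [0.4334, -0.2913, 0.0966]
tool_rot: [0.064, 0.998, 0.002, -0.004]
ft_force: [-0.7, 0.4, 0.4]
grip_width: 0.0854
grasp_force: 0.0
```

>>> send_rows:
  motion: "-1 0 0 0 0; -1 0 0 0 0; -1 0 0 0 0"

```text
clock: 19.7
eef_pos: [0.438, -0.2943, 0.1029]
tool_rot: [0.064, 0.998, -0.001, 0.002]
ft_force: [-0.0, 0.1, -0.4]
grip_width: 0.0855
grasp_force: 0.0
```

>>> send_rows:
  motion: "0.2 0 0 0 0; 0.4 0 0 0 0; 0.6 0 0 0 0; 0.7 0 0 0 0; 0.8 0 0 0 0"

```text
clock: 20.2
eef_pos: [0.4367, -0.2934, 0.1009]
tool_rot: [0.064, 0.998, -0.0, 0.0]
ft_force: [-0.1, 0.7, 1.5]
grip_width: 0.0231
grasp_force: 58.8
```

>>> send_rows:
  motion: "0.9 0 0 0 0; 0.9 0 0 0 0; 0.9 0 0 0 0; 0.9 0 0 0 0"

```text
clock: 20.6
eef_pos: [0.4367, -0.2934, 0.101]
tool_rot: [0.064, 0.998, -0.0, 0.0]
ft_force: [-0.8, 0.7, 3.9]
grip_width: 0.0234
grasp_force: 58.9
```

Gripped (23 mm, 59 N). Drawing it straight up.

>>> send_rows:
  motion: "0.9 0 0 -1 0; 0.9 0 0 -2.5 0; 0.9 0 0 -4.5 0; 0.9 0 0 -6.5 0; 0.9 0 0 -8 0"

```text
clock: 21.1
eef_pos: [0.4367, -0.2934, 0.1822]
tool_rot: [0.064, 0.998, -0.0, 0.0]
ft_force: [0.5, -0.1, -0.5]
grip_width: 0.0235
grasp_force: 58.7
```

>>> send_rows:
  motion: "0.9 0 0 -1 0; 0.9 0 0 -1.5 0; 0.9 0 0 -2 0; 0.9 0 0 -2 0; 0.9 0 0 -2 0"

```text
clock: 21.6
eef_pos: [0.4363, -0.2932, 0.2001]
tool_rot: [0.064, 0.998, 0.0, -0.001]
ft_force: [-0.1, 0.5, -0.2]
grip_width: 0.0237
grasp_force: 58.7
```

```bash
python3 - <<'E'
from h import *
o=bot.get_obs();print(o['clock'],o['eef_pos'],o['tool_rot'],o['ft_force'],o['grip_width'])
print(shift([.5477,-.071,.2]))
E
```

```text
21.6 [ 0.4363 -0.2932  0.2001] [ 0.0639  0.998   0.0003 -0.0005] [-0.1452  0.5299 -0.1849] 0.02367528153335647
[-8.2207 23.4549  0.0145]
```

>>> send_rows:
  motion: "0.9 -1 2.8 0 0; 0.9 -2.4 6.8 0 0; 0.9 -3.9 11.2 0 0; 0.9 -5.5 15.7 0 0; 0.9 -7 20 0 0"

```text
clock: 22.1
eef_pos: [0.5317, -0.1021, 0.2]
tool_rot: [0.064, 0.998, 0.0, -0.001]
ft_force: [0.9, -0.0, -0.8]
grip_width: 0.0234
grasp_force: 59.0
```

>>> send_rows:
  motion: "0.9 -1.2 3.4 1 0; 0.9 -1.2 3.4 2 0; 0.9 -1.2 3.4 3 0; 0.9 -1.2 3.4 3.5 0; 0.9 -1.2 3.4 3.5 0"

```text
clock: 22.6
eef_pos: [0.5464, -0.0728, 0.1644]
tool_rot: [0.065, 0.998, -0.0, -0.001]
ft_force: [-0.6, -0.7, -0.4]
grip_width: 0.0235
grasp_force: 59.0
```

>>> send_rows:
  motion: "0.9 0 0 0 0; 0.9 0 0 0 0; 0.9 0 0 0 0; 0.9 0 0 0 0"

```text
clock: 23.0
eef_pos: [0.5479, -0.072, 0.1662]
tool_rot: [0.064, 0.998, -0.0, 0.0]
ft_force: [-0.1, 0.6, -1.4]
grip_width: 0.0232
grasp_force: 59.0
```

```bash
python3 - <<'E'
from h import *
o=bot.get_obs();print(o['clock'],o['eef_pos'],o['tool_rot'],o['ft_force'],o['grip_width'])
print(shift([.5477,-.071,.15]))
t=o['eef_pos']-[0,0,.094]
i,k=cam('scene'); j,w=cam('wrist')
for b in boxes_of('scene','probe')[:2]: print(b)
u,v=proj(k,t); print('scene tip',u,v,'spot',proj(k,[.5477,-.071,.042]))
print('wrist tip',proj(w,t),'spot',proj(w,[.5477,-.071,.042]))
def crop(i,u,v,s=50):
    u,v=int(u),int(v); return cv2.resize(i[v-s:v+s,u-s:u+s],(400,400),interpolation=cv2.INTER_CUBIC)
u2,v2=proj(w,t); print('crop origins',int(u)-50,int(v)-50,int(u2)-100,int(v2)-100)
cv2.imwrite('pics/w9.png',np.hstack([crop(i,u,v),crop(j,u2,v2,100)])[:,:,::-1])
E
```

```text
23.0 [ 0.5479 -0.072   0.1662] [ 0.0641  0.9979 -0.      0.0005] [-0.12    0.6408 -1.3509] 0.023202703149636763
[0.0367 0.0992 1.624 ]
{'rect': [228.9, 188.4, 16.3, 50.2], 'conf': 0.73}
scene tip 229.4310391490104 215.0145824926486 spot [230.7781 223.5078]
wrist tip [287.9906 216.0575] spot [289.0559 204.6247]
crop origins 179 165 187 116
```

View pics/w9.png

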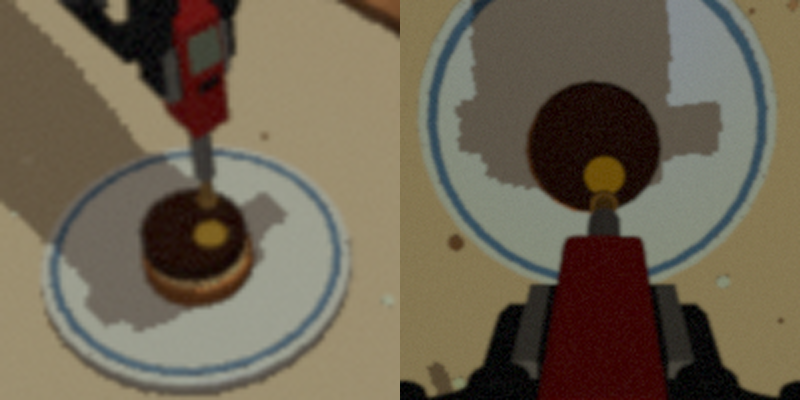

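Tip end is at (230.8,216) and the spot at (231.5,223.8) in scene; in wrist, the tip is at (288.5,217.5) and the spot at (289.3,203.5). Compared with the model, the tip is about 1.5 mm too far in +x, so I'll correct that and lower.

>>> send_rows:
  motion: "0.9 0.15 0.05 0.8 0; 0.9 0.15 0.05 1.6 0; 0.9 0.15 0.05 2.2 0; 0.9 0.15 0.05 2.4 0; 0.9 0.15 0.05 2.4 0"

```text
clock: 23.65
eef_pos: [0.5458, -0.0709, 0.141]
tool_rot: [0.064, 0.998, 0.0, -0.001]
ft_force: [-0.5, 1.2, -1.6]
grip_width: 0.0233
grasp_force: 59.0
```

>>> send_rows:
  motion: "0.9 0 0 0 0; 0.9 0 0 0 0; 0.9 0 0 0 0"

```text
clock: 23.95
eef_pos: [0.5466, -0.0711, 0.1421]
tool_rot: [0.064, 0.998, -0.0, 0.0]
ft_force: [0.6, -0.5, -1.2]
grip_width: 0.0233
grasp_force: 59.0
```

```bash
python3 - <<'E'
from h import *
F=[];P=[]
for _ in range(3):
    j,w=cam('wrist'); o=bot.get_obs(); F.append(o['ft_force']);P.append(o['eef_pos'])
i,k=cam('scene')
print(o['clock'],np.mean(P,0),np.mean(F,0),o['tool_rot'])
t=np.mean(P,0)-[0,0,.094]; s=[.5477,-.071,.042]
u,v=proj(k,t);u2,v2=proj(w,t); print('scene',u,v,proj(k,s),'wrist',u2,v2,proj(w,s))
def crop(i,u,v,s):
    u,v=int(u),int(v); print(u-s,v-s); return cv2.resize(i[v-s:v+s,u-s:u+s],(400,400),interpolation=cv2.INTER_CUBIC)
cv2.imwrite('pics/w10.png',np.clip(1.5*np.hstack([crop(i,u,v,25),crop(j,u2,v2,40)])[:,:,::-1],0,255).astype(np.uint8))
E
```

```text
24.1 [ 0.5465 -0.071   0.142 ] [-0.048  -0.1277 -0.9366] [ 0.0639  0.998  -0.      0.0002]
scene 230.1735311036308 221.51927105999368 [230.7781 223.5078] wrist 288.1252352160518 216.00359813496954 [288.3595 214.9862]
205 196
248 176
```

View pics/w10.png

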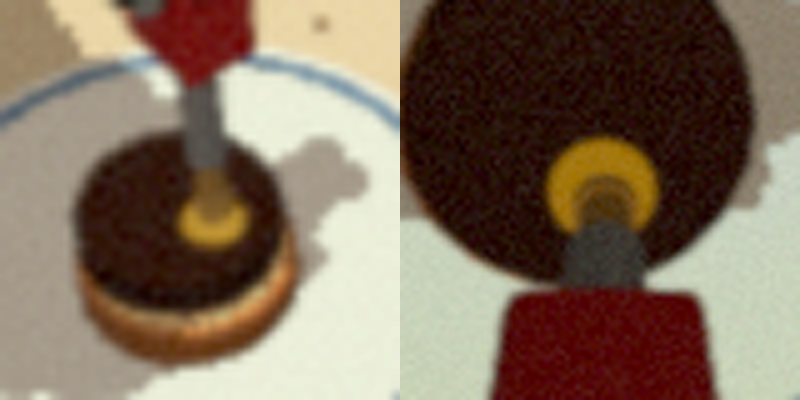

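The foot (wrist crop centre about (603,205)) will land about 0.5 mm from the spot centre (602,189) once the remaining 6 mm is gone. Pressing gently.

>>> send_rows:
  motion: "0.9 0 0 0.3 0; 0.9 0 0 0.6 0; 0.9 0 0 0.8 0; 0.9 0 0 0.8 0; 0.9 0 0 0.8 0"

```text
clock: 24.65
eef_pos: [0.5462, -0.071, 0.1337]
tool_rot: [0.064, 0.998, 0.0, -0.0]
ft_force: [0.1, 0.2, -0.5]
grip_width: 0.0232
grasp_force: 59.0
```

```bash
cat > f.py <<'E'
from h import *
F=[];P=[]
for _ in range(12):
    vision.camera('wrist'); o=bot.get_obs(); F.append(o['ft_force']);P.append(o['eef_pos'])
print(o['clock'],np.mean(P,0),np.mean(F,0),np.std(F,0)[2])
E
python3 f.py
```

```text
25.25 [ 0.5463 -0.071   0.1338] [-0.2214  0.2426 -0.097 ] 0.39444988221784993
```

>>> send_rows:
  motion: "0.9 0 0 0.1 0; 0.9 0 0 0.2 0; 0.9 0 0 0.3 0; 0.9 0 0 0.4 0; 0.9 0 0 0.4 0"

```text
clock: 25.75
eef_pos: [0.5464, -0.071, 0.1297]
tool_rot: [0.064, 0.998, -0.0, 0.0]
ft_force: [0.2, 0.7, 1.0]
grip_width: 0.0233
grasp_force: 59.1
```

```bash
python3 f.py
```

```text
26.35 [ 0.5464 -0.071   0.1298] [-0.0063  0.1576  0.7916] 0.5063994758971126
```

>>> send_rows:
  motion: "0.9 0 0 0.04 0; 0.9 0 0 0.08 0; 0.9 0 0 0.08 0; 0.9 0 0 0.08 0"

```text
clock: 26.75
eef_pos: [0.5464, -0.071, 0.129]
tool_rot: [0.064, 0.998, 0.0, 0.0]
ft_force: [0.1, 0.0, 1.9]
grip_width: 0.0232
grasp_force: 59.2
```

```bash
python3 f.py; python3 - <<'E'
from h import *
i,k=cam('scene'); print([b for b in boxes_of('scene','patty')[:1]], proj(k,[.536,-.074,.03]))
print(workorder.job_done())
E
```

```text
27.35 [ 0.5463 -0.071   0.129 ] [-0.0318  0.3138  1.1631] 0.5478695893458425
[{'rect': [228.8, 226.4, 22.7, 20.4], 'conf': 0.8}] [226.6968 224.9641]
the job is handed in; nothing more can be done
None
```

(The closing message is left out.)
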